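# Cam-lock the two halves of the organiser tray

### The arm

A 6-joint arm with a two-finger parallel gripper is mounted at the origin on a cart in front of the work surface, level with it; the furniture and walls round the work are solid. World frame = base frame: x ahead of the robot, y to its left, z up, the work surface at z = 0. Lengths are in mm, angles in rad, forces in N, time in s.
With the tool pointing down it reaches from about 400 to 825 mm from the base axis. Payload 7 kg.
Tool frame: the origin (TCP) lies at the very end of the fingers, on their centre line; the grasp point (between the pads) lies 19 mm behind it; z points along the fingers, y is the line along which they close (so a half turn about z gives the same grasp; the last joint's range is limited). The gripper opens to 88 mm and grips with 3 to 60 N. Pads are 19 mm wide; open, the fingers measure 130 mm over their backs; the gripper's body (78 mm by 193 mm) begins 47 mm behind the grasp point.
Start: joints at [1.561, 0.359, 0.012, 0, -1.224, -0.288], TCP at [198.066, 645.264, 226.561] pointing down, gripper open.
Joint ranges: [-3.07, 3.07], [-1.43, 2.12], [-1.02, 1.25], [-3.03, 1.67], [-3.05, -0], [-3.03, 3.03]. Speed limits (rad/s): [2.39, 2.39, 3.01, 3.14, 3.14, 3.14].

### API

Orientations are given as a unit quaternion [x, y, z, w].
In Python, from plant import bot gives the robot as it stands. Calls block until the motion is done:
- bot.move_ptp(position, orientation): joint-space move of the TCP to a pose.
- bot.line_to(position, velocity=150, ori=None): straight line of the TCP; ori=None keeps the orientation; velocity is the mean speed in mm/s.
- bot.move_joints(angles): joint-space move.
- bot.move_gripper(opening, force=None): finger opening in mm; force is the grip in N (None keeps the last); returns when the fingers have stopped.
- bot.pause(seconds).
- bot.solve_ik(position, orientation): joint angles nearest the present ones, or None.
- bot.read_state(): the state.
- bot.camera(name): name is "side" or "top"; returns the picture (400x640x3 uint8, red, green, blue); there is no depth.
- bot.get_calibration(name): a dict with "fx", "fy", "cx", "cy" (pixels), "view" (4x4, takes a point from world to camera coordinates). Camera axes: x right, y up, looking along -z (the intrinsics and any distortion apply to the point x, -y, -z); pixel columns grow to the right and rows downward; lengths in mm; the calibration is good to about 2 mm. A picture is of the moment at which its call begins. get_calibration takes no time and is no camera call.
A pose or a line that the arm cannot do raises bot.Unreachable and nothing moves.
- bot.close_job(): hands the job in; it is judged then, once.
The state is a dict: "t": time; "joint_pos": joint angles; "qvel": joint speeds; "tau": joint torques, N m; "tcp_pos": TCP position; "eef_rot": TCP orientation; "contact_force": force on the tool from outside, world axes, zero at the start; "moment": the same for the moment, N m; "width": finger opening in mm; "finger_force": force on a finger pad.
Only numpy, scipy, OpenCV 4.12 (cv2) and the standard library are available. Lean on these libraries where they do the work, as an engineer would, in place of code of your own. Each camera call takes 0.05 s, during which the arm holds its last target. There are 200 camera calls.

### The job

The two halves of the pale wooden organiser tray stand slightly apart. Give the red T-handle of its cam a quarter turn clockwise (seen from above), as far as it goes, so that the far half is drawn up tight against the near half and locked, then let go. Do not touch the dark wooden organiser, which is already locked.

Things in the scene. Friction and masses are not known exactly. Their poses are not given: they have to be found in the camera images.
- near_half: Near half of the pale wood tray: open box 110x120x45 mm, 135 wide over two guide cheeks, fixed. Origin on the worktop under the vertical cam axis; +x points across the seam to the far half (seam at x = 20 mm), z up. On the axis stands a steel cam with a red T-handle: bar 50 mm long, 12 thick, from 61 to 96 mm above the worktop. No other part of the tray is above 58 mm.
- far_half: Far half of the pale tray: loose open box 110x120x45 mm, 0.45 kg, slides easily, a pot in it. Origin: centre of underside; axes as the near half's. Stands between the cheeks (1.5 mm play) with a seam gap of 8 to 13 mm; when tight its origin is 75 mm from the near half's along x. The cam's hook catches its steel stud (10 mm thick, top at 58 mm) and draws it in.
- cam (a joint): Turn of the pale tray's red handle, rad, growing clockwise seen from above. 0: bar along the near half's x (across the seam); 1.57: along its y (parallel to the seam), locked. Starts at 0.05 to 0.25; stop at 1.62. Draws the far half in up to about 1.26, then holds. Stiff by friction (0.1 N m, somewhat more while drawing); stays where left.
- dark_tray: A second tray of the same shape in dark wood, fixed, halves already together, its red handle parallel to the seam. Origin on the worktop under its cam axis; it reaches 90 mm behind and 130 mm ahead of it along its x, 68 mm to each side; handle top at 96 mm. Not to be touched.
Mind the look-alikes: they are no part of the job. Leave any blue look-alike of the far_half alone.

How it is judged (in metres and radians):
At the end, for the whole second after the job is handed in: The cam of the pale organiser is turned beyond 1.35 rad (77 degrees), its far half rests flat on the worktop with its origin less than 77.5 mm from that of the near half along x (gap under 2.5 mm) (value of joint cam above 1.35 rad and x of far_half in the frame of near_half below 0.0775 m and height (world z) of far_half below 0.006 m and linear speed of far_half below 0.02 m/s); the robot touches nothing.
It fails at once if the robot touches the dark organiser with more than 2 N (contact force between any of the fingers, the arm and dark_tray above 2 N).
It also fails if it takes over 35 s, if anything falls off the work surface, if the arm or the gripper's body presses on something with over 40 N, if the wrist force passes 120 N, or if a joint passes its speed limit or range.

## Working session

There is one attempt and no reset: what is moved stays moved. The work goes in short steps, each a Python script; the robot and the scene stay as the last script left them, time stands still between calls to the robot, and variables do not carry over. Pictures are saved under pics/ and viewed, at most 10 in all, crops included, and the job is handed in when it is done.

```bash
mkdir -p pics; ls
python3 - <<'E'
from plant import bot
import cv2
for n in("top","side"):
    cv2.imwrite(f"pics/{n}0.png",bot.camera(n)[:,:,::-1]); print(bot.get_calibration(n))
print(bot.read_state())
E
```

```text
pics
{'fx': 372.81327440101404, 'fy': 372.81327440101404, 'cx': 317.8217975993126, 'cy': 198.4971462038817, 'view': array([[-2.89267229e-02, -9.99392867e-01,  1.94201368e-02,
         7.93680813e+01],
       [ 9.95202407e-01, -2.69779674e-02,  9.40444518e-02,
        -5.35341931e+02],
       [-9.34634385e-02,  2.20473646e-02,  9.95378571e-01,
        -8.49243603e+02],
       [ 0.00000000e+00,  0.00000000e+00,  0.00000000e+00,
         1.00000000e+00]])}
{'fx': 469.03630164059786, 'fy': 469.03630164059786, 'cx': 311.46058041189895, 'cy': 199.94179479290494, 'view': array([[ 9.05855273e-01, -4.23144129e-01,  1.93718821e-02,
        -4.68964718e+02],
       [ 2.64495090e-01,  6.00761109e-01,  7.54406016e-01,
        -2.37387101e+02],
       [-3.30860350e-01, -6.78258900e-01,  6.56122164e-01,
        -8.72294310e+02],
       [ 0.00000000e+00,  0.00000000e+00,  0.00000000e+00,
         1.00000000e+00]])}
{'t': 0.1, 'joint_pos': array([ 1.56108572e+00,  3.59311483e-01,  1.11625460e-02, -3.13659571e-04,
       -1.22407793e+00, -2.88107076e-01]), 'qvel': array([ 0.00045926, -0.00219765,  0.00297951, -0.00042189,  0.00039925,
        0.00214431]), 'tau': array([-1.90631086e-03, -5.84163952e+01,  2.93749523e+01,  7.01541200e+00,
        1.01791124e-02, -4.98076213e-05]), 'tcp_pos': array([197.95982487, 644.87397563, 225.72313817]), 'eef_rot': array([ 9.88925363e-01, -1.48411907e-01, -4.67900033e-05,  7.28809625e-04]), 'contact_force': array([-0.0523315 , -0.17492133, -0.23734912]), 'moment': array([0.04426125, 0.02033922, 0.01330482]), 'finger_force': 0.0, 'width': 87.51793399752265}
```

View pics/top0.png

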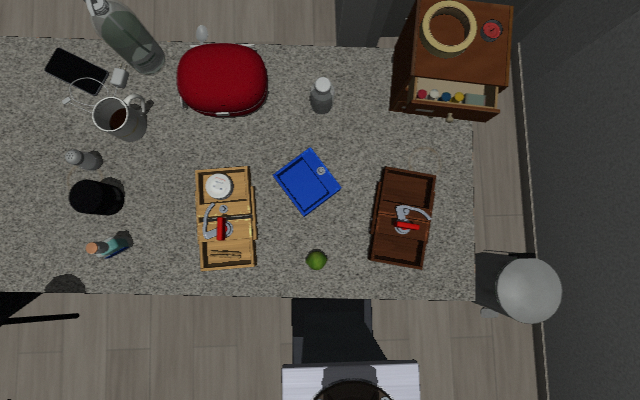

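View pics/side0.png

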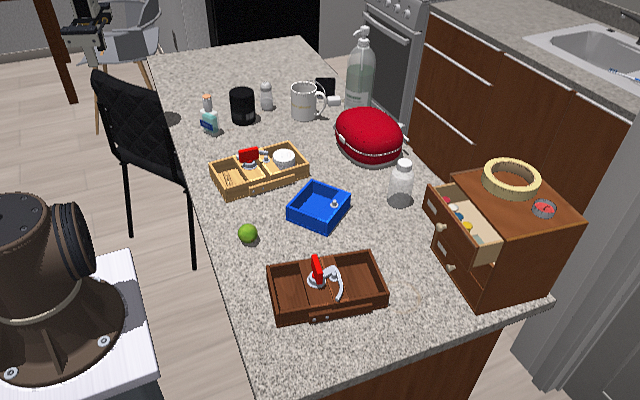

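```bash
cat > h.py <<'E'
import numpy as np,cv2
from plant import bot
def cast(n,px,z):
    c=bot.get_calibration(n);V=np.array(c["view"]);R,t=V[:3,:3],V[:3,3]
    px=np.atleast_2d(px).astype(float)
    d=np.c_[(px[:,0]-c["cx"])/c["fx"],-(px[:,1]-c["cy"])/c["fy"],-np.ones(len(px))]@R
    o=-R.T@t
    return o+d*((z-o[2])/d[:,2])[:,None]
def red(img,box):
    x0,y0,x1,y1=box;h=cv2.cvtColor(img,cv2.COLOR_RGB2HSV)
    m=((h[...,0]<6)|(h[...,0]>174))&(h[...,1]>170)&(h[...,2]>70)
    k=np.zeros(m.shape,bool);k[y0:y1,x0:x1]=True
    return m&k
E
python3 - <<'E'
from h import *
for n,box in(("top",(205,205,240,250)),("side",(230,140,266,170))):
    im=cv2.imread(f"pics/{n}0.png")[:,:,::-1].copy();m=red(im,box)
    p=np.argwhere(m)[:,::-1];V=cv2.cvtColor(im,cv2.COLOR_RGB2HSV)[...,2]
    (c,s,a)=cv2.minAreaRect(p.astype(np.float32));print(n,len(p),p.mean(0),c,s,a,cast(n,c,96),cast(n,c,80))
    print(np.where(m,V,0)[p[:,1].min():p[:,1].max()+1,p[:,0].min():p[:,0].max()+1])
a=cv2.imread("pics/top0.png")[155:280,180:270];b=cv2.imread("pics/side0.png")[130:205,200:315]
cv2.imwrite("pics/c.png",np.hstack([cv2.resize(a,(400,556),interpolation=2),np.vstack([cv2.resize(b,(400,261),interpolation=2),np.zeros((295,400,3),np.uint8)])]))
E
```

```text
top 140 [219.95714286 228.06428571] (221.5, 228.0) (22.0, 9.0) 90.0 [[473.26170645 272.31103738  96.        ]] [[473.61384239 276.09411107  80.        ]]
[[  0 102 116 118 107  74   0   0   0   0]
 [119 156 166 172 156  91   0   0   0   0]
 [119 154 163 167 152  88   0   0   0   0]
 [123 156 164 169 151  85   0   0   0   0]
 [  0 155 165 169 152  87   0   0   0   0]
 [  0 158 166 171 151  85   0   0   0   0]
 [  0 160 164 170 147  88   0   0   0   0]
 [146 158 165 170 148  85   0   0   0   0]
 [148 160 164 169 145  82   0   0   0   0]
 [  0 159 165 168 147  78   0   0  88   0]
 [134 157 166 170 144  80   0   0 114 113]
 [138 159 168 169 147  78   0   0 113 134]
 [142 162 166 169 142  79   0   0 113 137]
 [144 163 167 170 143  80   0   0 112  97]
 [142 164 170 171 139  78   0   0  89   0]
 [145 161 168 170 139  75   0   0   0   0]
 [148 166 168 170 139  76   0   0   0   0]
 [151 164 169 167 136  73   0   0   0   0]
 [145 168 169 169 137   0   0   0   0   0]
 [153 166 170 169 135  72   0   0   0   0]
 [155 166 170 167 129   0   0   0   0   0]
 [153 166 171 167 129  73   0   0   0   0]

[... 989 characters left out ...]
5 112 114 113 114 123 122 121 119 120 117 114 118 113 114 117
  116 109 107]
 [  0 128 118 112 114 114 117 117 119 118 116 118 114 116 116 116 116 113
  114 109 100]
 [  0 129 128 113 109 114 123 120 120 119 114 116 116 116 114 114 115 114
  110 105  95]
 [  0 133 129 112 112 115 117 116 114 116 116 114 113 114 113 111 112 117
  113 109   0]
 [  0 123 135 112 115 118 116 116 113 112 109 107 110 109 112 114 109  99
  106   0   0]
 [  0 106 131 115 113 115 118 118 113 110 106 171 171 172  95   0   0   0
    0   0   0]
 [  0   0 126 105 113 121 117 103 104 147 152 189 153 154   0   0   0   0
    0   0   0]
 [  0   0   0 118  90  88   0   0   0 141 147 129  88   0   0   0   0   0
    0   0   0]]
```

View pics/c.png

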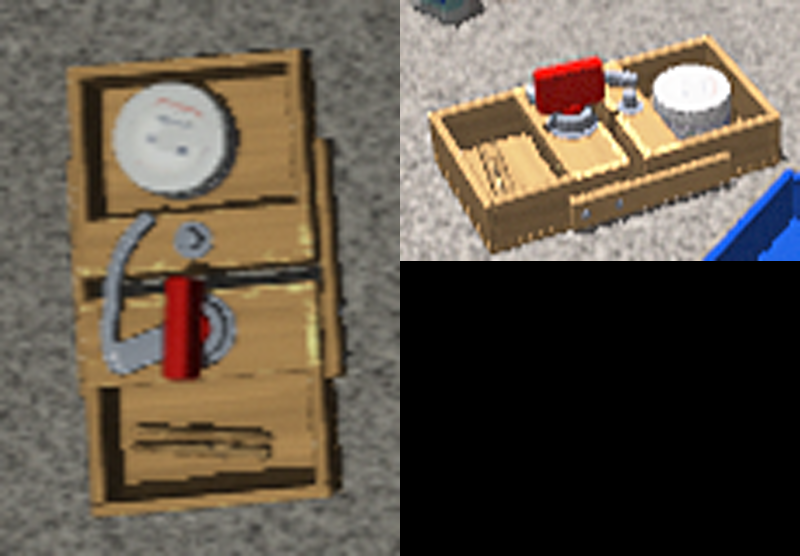

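Run:
```python
from h import *
cr=lambda u,v:(180+u/4.444-.5,155+v/4.448-.5)
P=cast("top",[cr(95,512),cr(338,492),cr(68,70),cr(302,50)],45)[:,:2];print(P)
e=P[0]-P[1];f=P[2]-P[3];print("widths",np.hypot(*e),np.hypot(*f))
yaw=[np.arctan2(-v[0],v[1]) for v in(e,f)];d=(P[2]+P[3]-P[0]-P[1])/2;print(yaw,np.arctan2(d[1],d[0]),np.hypot(*d))
y=np.mean(yaw+[np.arctan2(d[1],d[0])]);print("axis from near",(P[0]+P[1])/2+90*np.array([np.cos(y),np.sin(y)]))
im=cv2.imread("pics/side0.png")[:,:,::-1].copy();m=red(im,(230,140,266,170));V=im.max(2)
p=np.argwhere(m&(V>165))[:,::-1];p=p[p[:,1]<155];print("side top",cast("side",p.mean(0),96))
im=cv2.imread("pics/top0.png")[:,:,::-1].copy();m=red(im,(205,205,240,250));V=im.max(2)
p=np.argwhere(m&(V>130))[:,::-1];p=p[p[:,0]<223];print("top",p.min(0),p.max(0),cast("top",p.mean(0),96))
w=cast("top",p,96)[:,:2];vx,vy,_,_=cv2.fitLine(w.astype(np.float32),2,0,.01,.01).ravel();bar=np.arctan(vy/vx);print("bar",bar)
from scipy.spatial.transform import Rotation as R
for k in(0,np.pi):
  for a in(0.,-.8,-1.57):
    # tool z down, tool y = perpendicular to bar
    t=a+k; q=(R.from_euler('z',t)*R.from_euler('x',np.pi)).as_quat()
    for z in (160,64):print(k,a,z,bot.solve_ik([473,276,z],q))
```

```text
[[382.98850241 330.64743301]
 [389.19259866 208.76989645]
 [608.03290126 344.55985009]
 [615.41436856 224.33156504]]
widths 122.03534212283783 120.45466609955382
[np.float64(0.05086044523949931), np.float64(0.06131846304309201)] 0.06522155451260196 226.11384123215151
axis from near [475.93324176 275.02757752]
side top [[470.45724678 273.94978215  96.        ]]
top [217 218] [221 239] [[471.88340175 277.43047665  96.        ]]
bar -0.047624893
0 0.0 160 [ 8.86025466e-01  2.04873247e-01 -3.64112976e-01  4.44089210e-16
 -1.00181010e+00  6.84770861e-01]
0 0.0 64 [ 8.86025466e-01  3.14599545e-01 -4.73908845e-01  4.44089210e-16
 -7.82287936e-01  6.84770861e-01]
0 -0.8 160 [ 0.88602547  0.20487325 -0.36411298  0.         -1.0018101  -0.11522914]
0 -0.8 64 [ 0.88602547  0.31459955 -0.47390885  0.         -0.78228794 -0.11522914]
0 -1.57 160 [ 0.88602547  0.20487325 -0.36411298  0.         -1.0018101  -0.88522914]
0 -1.57 64 [ 0.88602547  0.31459955 -0.47390885  0.         -0.78228794 -0.88522914]
3.141592653589793 0.0 160 [ 8.86025466e-01  2.04873247e-01 -3.64112976e-01 -4.44089210e-16
 -1.00181010e+00 -2.45682179e+00]
3.141592653589793 0.0 64 [ 8.86025466e-01  3.14599545e-01 -4.73908845e-01 -4.44089210e-16
 -7.82287936e-01 -2.45682179e+00]
3.141592653589793 -0.8 160 [ 0.88602547  0.20487325 -0.36411298  0.         -1.0018101   3.02636351]
3.141592653589793 -0.8 64 [ 0.88602547  0.31459955 -0.47390885  0.         -0.78228794  3.02636351]
3.141592653589793 -1.57 160 [ 0.88602547  0.20487325 -0.36411298  0.         -1.0018101   2.25636351]
3.141592653589793 -1.57 64 [ 0.88602547  0.31459955 -0.47390885  0.         -0.78228794  2.25636351]
```

```bash
cat >> h.py <<'E'
from scipy.spatial.transform import Rotation as R
A0=np.array([473,275.5]);YAW=.059
q=lambda t:(R.from_euler('z',t)*R.from_euler('x',np.pi)).as_quat()
def st(l=""):
    s=bot.read_state();print(l,round(s["t"],2),s["tcp_pos"].round(1),"F",s["contact_force"].round(1),"M",s["moment"].round(2),"w",round(s["width"],1),"ff",round(s["finger_force"],1),"yaw",R.from_quat(s["eef_rot"]).as_matrix()[:2,0].round(3));return s
E
python3 - <<'E'
from h import *
b=-.048
bot.move_ptp([*A0,170],q(b));st("above")
bot.move_gripper(50)
bot.line_to([*A0,66],100);st("down")
bot.move_gripper(0,15);st("grip")
for n in("top","side"): cv2.imwrite(f"pics/{n}1.png",bot.camera(n)[:,:,::-1])
a=cv2.imread("pics/top1.png")[130:290,140:300];c=cv2.imread("pics/side1.png")[100:220,180:340]
cv2.imwrite("pics/d.png",np.hstack([cv2.resize(a,(400,400)),cv2.resize(c,(400,400))]))
E
```

```text
above 1.8 [473.  276.3 170.2] F [ 0.7  0.6 -0.4] M [-0.02  0.04  0.  ] w 87.6 ff 0.0 yaw [ 0.999 -0.047]
down 3.82 [473.3 275.8  66.6] F [0.8 0.2 0.8] M [-0.03 -0.05  0.05] w 50.2 ff 0.0 yaw [ 0.999 -0.048]
grip 4.52 [473.3 277.4  66.1] F [-1.7  5.9 -2.5] M [2.3  0.67 0.06] w 11.9 ff 15.0 yaw [ 0.999 -0.048]
```

View pics/d.png

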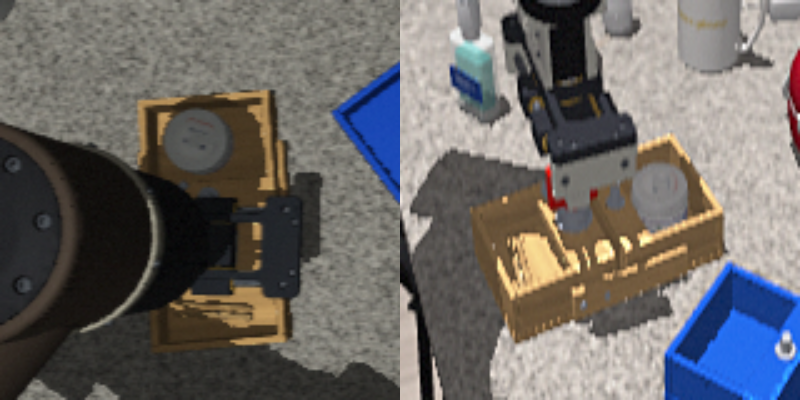

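Run:
```python
from h import *
bot.move_gripper(0,40)
c=np.array([473,277.5]);bot.line_to([*c,66],20);st("recentred")
for b in np.linspace(-.048,-1.51,9)[1:]:
    bot.move_ptp([*c,66],q(b));s=st(f"{b:.2f}")
    F=s["contact_force"][:2];n=np.array([-np.sin(b),np.cos(b)])
    f=F@n
    if abs(f)>4: c=c+n*np.clip(.25*f,-1,1)
    if np.hypot(*F)>60 or s["t"]>22: print("stop");break
print(c)
```

```text
recentred 5.08 [473.2 277.5  66.1] F [ 1.9 -1.5  0.2] M [-0.37 -0.59  0.  ] w 12.0 ff 40.0 yaw [ 0.999 -0.048]
-0.23 5.38 [473.2 277.5  66.1] F [ 1.7 -1.1  0.7] M [-0.54 -0.79 -0.11] w 12.3 ff 40.0 yaw [ 0.974 -0.225]
-0.41 5.67 [473.2 277.4  66.1] F [ 2.4 -1.1  0.7] M [-0.68 -0.98 -0.05] w 11.5 ff 40.0 yaw [ 0.918 -0.396]
-0.60 5.96 [473.1 277.4  66.1] F [ 2.3 -1.8  1.5] M [-0.92 -1.14 -0.12] w 11.7 ff 40.0 yaw [ 0.832 -0.555]
-0.78 6.25 [473.1 277.3  66.1] F [ 2.8 -3.7  2. ] M [-1.08 -1.2  -0.13] w 11.7 ff 40.0 yaw [ 0.717 -0.697]
-0.96 6.54 [473.  277.3  66.1] F [ 4.2 -2.8  2.5] M [-1.33 -1.17 -0.1 ] w 11.6 ff 40.0 yaw [ 0.579 -0.815]
-1.14 6.83 [473.  277.4  66.1] F [ 3.  -4.5  3.4] M [-1.43 -1.21 -0.1 ] w 11.7 ff 40.0 yaw [ 0.421 -0.907]
-1.33 7.12 [473.  277.3  66.1] F [ 3.  -4.   3.5] M [-1.45 -1.12 -0.12] w 11.7 ff 40.0 yaw [ 0.251 -0.968]
-1.51 7.42 [472.9 277.3  66.1] F [ 2.4 -4.   4.1] M [-1.51 -1.07 -0.1 ] w 12.1 ff 40.0 yaw [ 0.072 -0.997]
[473.  277.5]
```

Run:
```python
from h import *
c=[473,277.5];bot.move_ptp([*c,66],q(-1.54));st()
bot.move_gripper(40);bot.line_to([*c,180],120);st("up")
bot.move_ptp([300,560,230],q(-1.2));st("away")
for n in("top","side"): cv2.imwrite(f"pics/{n}2.png",bot.camera(n)[:,:,::-1])
a=cv2.imread("pics/top2.png")[155:280,180:270];b=cv2.imread("pics/side2.png")[130:205,200:315]
cv2.imwrite("pics/e.png",np.hstack([cv2.resize(a,(400,556),interpolation=2),np.vstack([cv2.resize(b,(400,261),interpolation=2),np.zeros((295,400,3),np.uint8)])]))
```

```text
7.67 [473.  277.4  66.1] F [ 2.  -4.6  4.6] M [-1.55 -0.98  0.04] w 12.0 ff 40.0 yaw [ 0.04  -0.999]
up 9.47 [472.6 277.1 179.2] F [-0.8 -0.3 -0.6] M [ 0.05  0.02 -0.02] w 39.9 ff 0.0 yaw [ 0.031 -1.   ]
away 10.74 [300.6 559.1 229.7] F [ 0.1 -0.8  0.3] M [ 0.08 -0.04  0.01] w 39.7 ff 0.0 yaw [ 0.361 -0.932]
```

View pics/e.png

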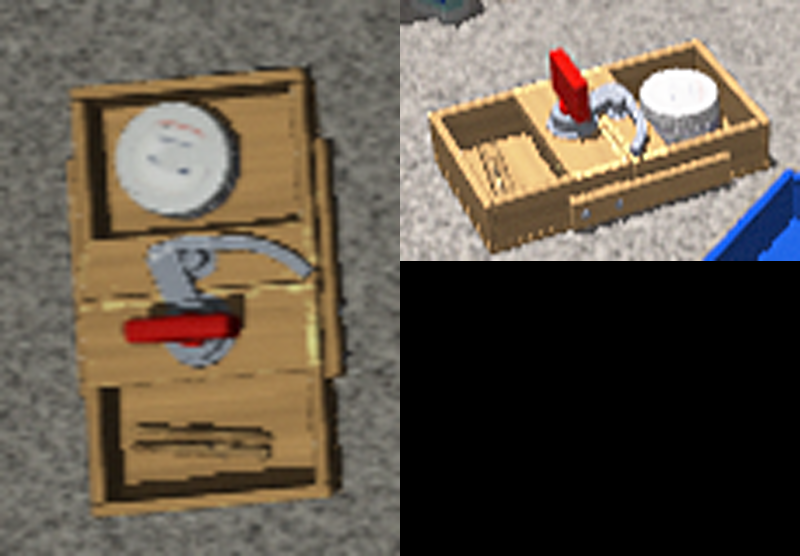

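The crop shows the seam closed (crop row about 295). The handle lies parallel to the seam (crop 125–240, row 327), the hook is round the stud, and the arm is clear.

```bash
python3 -c "
from plant import bot
print(bot.close_job())"
```

```text
the job is handed in; nothing more can be done
None
```

I gave the pale tray's cam its quarter turn clockwise, and the last picture shows the seam closed and the handle parallel to it; I then let go, moved the arm clear and handed the job in after about 11 s, without going near the dark tray.

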